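# Press a dowel home with the quick clamp and let the clamp off

### The job

Pump the black trigger of the orange quick clamp until the jaw has pushed the wooden dowel flush into its block. Then press the red release lever so that the jaw slides all the way back. Do not knock over or shove the oil can or the glue bottle.

Things in the scene. Friction and masses are not known exactly. Their poses are not given: they have to be found in the camera images.
- trigger_pad (a point): Top centre of the pump trigger's black ribbed pad (46 mm along the bar, 36 across), 110 mm above the worktop. Press straight down from above, e.g. with shut fingertips: it sinks 29 mm to a stop (hinge 80 mm off, towards the jaw; 3 N, up to 20 N while the dowel moves) and springs up. This point's x axis runs along the bar towards the jaw. Orange clamp, 94 mm high, on a fixed board.
- release_pad (a point): Top centre of the red release lever's pad (36 mm along the bar, 34 across), at the tail of the same clamp, 116 mm from the trigger pad, away from the jaw, 99 mm above the worktop. Pressed straight down 13 of its 15 mm (2 to 8 N) it lifts the ratchet's latch; hold it down about a second and a spring draws the jaw fully back, if the trigger is up. It springs up when let go.
- trigger (a joint): Trigger angle in rad: 0 fully up, 0.35 fully down. The first third of a stroke is idle; a full stroke advances the jaw 15 mm, and the ratchet keeps 12 mm of it as the trigger rises (a stroke under 0.32 rad may keep none). Let it rise fully before the next stroke and before releasing. Once the dowel is home the trigger goes hard: stop pressing (at 22 N, say).
- jaw (a joint): Travel in m of the orange moving jaw with black face: 0 fully back (its start), growing to at most 0.052 towards the dowel. It meets the block's face at 0.026 to 0.044, different each time: 2 to 4 strokes.
- dowel (a joint): Depth in m of the pale 17 mm dowel that sticks out of the brown wooden block at the end of the clamp's bar: 0 when it stands 22 mm proud of the block, 0.022 when its end is flush with the block. It starts 14 to 22 mm proud, and stays where it is pushed.
- oil_can: Dark blue pump oiler with its own thumb lever, 183 mm high, loose on the worktop behind the clamp: leave it alone. Origin under its middle.
- glue_bottle: Black glue bottle, 132 mm high, loose on the worktop behind the clamp: leave it alone. Origin under its middle.

How it is judged:
By the outcome, as a careful person would: the job done as asked, in the order asked, and still so for the second after the job is handed in, with the robot touching nothing.
It also fails if it takes over 45 s, if anything falls off the work surface, if the arm or the gripper's body presses on something with over 40 N, if the wrist force passes 120 N, or if a joint passes its speed limit or range.

### The arm

A 6-joint arm with a two-finger parallel gripper is mounted at the origin on a cart in front of the work surface, level with it; the furniture and walls round the work are solid. World frame = base frame: x ahead of the robot, y to its left, z up, the work surface at z = 0. Lengths are in mm, angles in rad, forces in N, time in s.
With the tool pointing down it reaches from about 400 to 925 mm from the base axis. Payload 12.5 kg.
Tool frame: the origin (TCP) lies at the very end of the fingers, on their centre line; the grasp point (between the pads) lies 19 mm behind it; z points along the fingers, y is the line along which they close (so a half turn about z gives the same grasp; the last joint's range is limited). The gripper opens to 95 mm and grips with 3 to 60 N. Pads are 20 mm wide; open, the fingers measure 119 mm over their backs; the gripper's body (75 mm by 180 mm) begins 59 mm behind the grasp point.
Start: joints at [1.237, 0.491, 1.559, -0, 1.092, -0.106], TCP at [141.128, 608.876, 214.661] pointing down, gripper open.
Joint ranges: [-3.1, 3.1], [-0.84, 2.19], [0.05, 2.79], [-1.13, 4.28], [0.06, 2.93], [-2.69, 2.69]. Speed limits (rad/s): [2.22, 2.22, 2.79, 3.14, 3.14, 3.14].

### API

Orientations are given as [roll, pitch, yaw] about the fixed x, y, z axes, in that order (R = Rz(yaw) Ry(pitch) Rx(roll)).
In Python, from cell import env, viewer, order, sensors gives the robot as it stands (env), with the cameras (viewer), the job (order) and the readings (sensors).
- The arm moves only by the shell command python3 steer.py, which reads ROWS from standard input. ROWS is a JSON list of rows, 1 to 5 of them, each an object with the fields x, y, z (the shift in fractions of the full range, 1 being 0.2 m), rz (a turn about the tool's z in parts of the range, where 1.0 means 2 pi rad), finger_gap (the opening from 0.0 (shut) to 1.0 (fully open)); a field left out counts as zero (the opening has to be given); each row is the pose to reach, as a shift and turn from the pose commanded when the command began, along the tool's axes at that moment; what a row does not reach only later rows make up. A row lasts 1/12 s, in which the tool goes at most 41.7 mm and 0.125 rad, less where a joint would pass 70% of its speed; a pose out of reach is approached as far as the arm can. The fingers move at their own pace and stop on an object; the grip force is fixed at half the most. Time passes only in rows, so rows that do not move let the fingers close. It prints the time, the measured TCP pose, the force, the opening and the grip force at its end. Shift and turn numbers lie between -1 and 1, and a call with a number outside is refused. Input that does not fit is refused with a message, and nothing moves.
- sensors.state(): the state, without advancing time (a new reading comes with each control period).
- viewer.read_camera(name): name is "scene" or "top" or "wrist"; returns (picture, depth): 480x640x3 uint8, red, green, blue; 480x640 float32, mm along the optical axis (not along the pixel's ray), 0 where there is no reading.
- viewer.camera_info(name): a dict with "vertical_fov" (degrees; the focal length in pixels is half the picture's height over the tangent of half this angle, whatever the lens; pixels are square), "cx", "cy" (the principal point, pixels), "origin" and "attitude" of the camera in the world. Camera axes: x right, y down, z forward; pixel columns grow to the right and rows downward; lengths in mm; the calibration is good to about 2 mm. A picture is of the moment at which its call begins: read the wrist's pose just before it. camera_info takes no time and is no camera call; for the wrist camera it gives the pose at the moment of the call.
- order.job_done(): hands the job in; it is judged then, once.
The state is a dict: "t": time; "joints": joint angles; "qvel": joint speeds; "tau": joint torques, N m; "eef_pos": TCP position; "tcp_rot": TCP orientation; "ft_force": force on the tool from outside, world axes, zero at the start; "moment": the same for the moment, N m; "opening": opening from 0.0 (shut) to 1.0 (fully open); "grip_force": force on a finger pad.
Only numpy, scipy, OpenCV 4.12 (cv2) and the standard library are available. Lean on these libraries where they do the work, as an engineer would, in place of code of your own. Each camera call takes 0.05 s, during which the arm holds its last target. There are 200 camera calls.

## Working session

There is one attempt and no reset: what is moved stays moved. The work goes in short steps, Python scripts to look and compute and a shell command to move; the robot and the scene stay as the last step left them, time stands still between calls to the robot, and variables do not carry over. Pictures are saved under pics/ and viewed, at most 10 in all, crops included, and the job is handed in when it is done.

```bash
ls; mkdir -p pics
cat > h.py <<'E'
import numpy as np, cv2, json
from cell import env, viewer, order, sensors
from scipy.spatial.transform import Rotation as R
def grab(n,f):
    ci=viewer.camera_info(n); p,d=viewer.read_camera(n)
    cv2.imwrite('pics/'+f+'.png',p[...,::-1]); np.savez('pics/'+f+'.npz',p=p,d=d); json.dump({k:np.asarray(v).tolist() for k,v in ci.items()},open('pics/'+f+'.json','w'))
    return p,d,ci
def pts(d,ci):
    f=240/np.tan(np.radians(ci['vertical_fov'])/2)
    v,u=np.mgrid[:480,:640]
    c=np.stack([(u-ci['cx'])/f*d,(v-ci['cy'])/f*d,d],-1)
    A=np.asarray(ci['attitude'],float)
    M=A if A.shape==(3,3) else R.from_euler('xyz',A).as_matrix()
    return c@M.T+np.asarray(ci['origin'])
E
python3 - <<'E'
from h import *
for n in('scene','top'):
    p,d,ci=grab(n,n+'0'); print(ci)
print(sensors.state())
E
```

```text
cell.py
pics
steer.py
{'vertical_fov': 43.166316298744405, 'cx': 320.50386853085735, 'cy': 247.30519570390965, 'origin': array([-287.22977792, -655.03714114,  965.64089421]), 'attitude': array([-2.20729403, -0.02032732, -0.8644493 ])}
{'vertical_fov': 57.37811028876445, 'cx': 321.34590226642035, 'cy': 246.76738126733764, 'origin': array([ 496.8685249 ,   88.33471163, 1044.49402748]), 'attitude': array([-3.01178835e+00, -4.69963777e-04, -1.58661521e+00])}
{'t': 0.1, 'joints': array([ 1.23740853e+00,  4.91511915e-01,  1.55938496e+00,  7.69282480e-06,
        1.09169345e+00, -1.05558633e-01]), 'qvel': array([ 1.57495576e-03, -7.33860573e-04, -2.19105928e-03, -4.56513180e-04,
       -1.15204159e-03,  4.89793375e-05]), 'tau': array([ 2.03314979e-03, -6.13620758e+01, -2.58599067e+01,  6.93718367e-02,
        4.70640091e-02, -1.01940409e-04]), 'eef_pos': array([141.04604948, 608.66041827, 214.11355353]), 'tcp_rot': array([-3.14060125e+00, -1.11903000e-04,  2.91375988e+00]), 'ft_force': array([0.31377292, 0.62769747, 0.12426872]), 'moment': array([-0.02155263, -0.03594189, -0.01497368]), 'grip_force': 0.0, 'opening': 0.9983148208081795}
```

View pics/scene0.png

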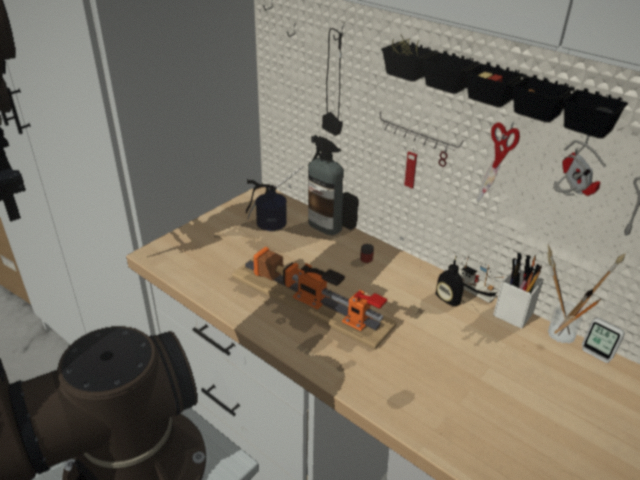

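View pics/top0.png

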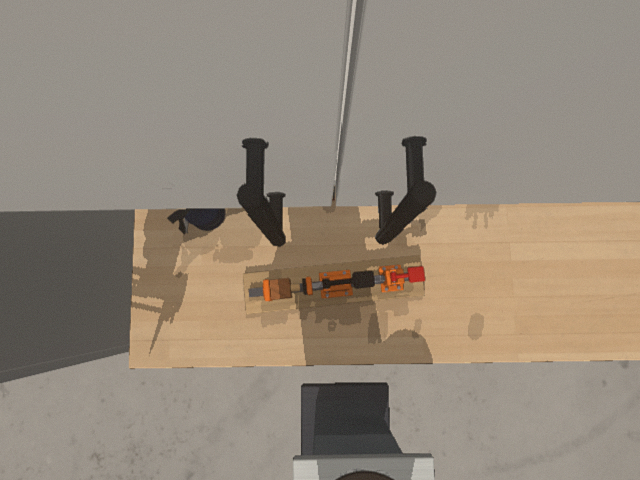

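The scene view shows the clamp with its block on the left, the trigger pad at about (325,272) and the red pad at (372,299). In the top view the trigger pad is at (363,280), the red pad at (416,274), the block at (277,289), and the oil can at (205,218), well clear. Next I'll measure these with depth.

Run:
```python
from h import *
z=np.load('pics/top0.npz');ci=json.load(open('pics/top0.json'))
p,d=z['p'],z['d'];P=pts(d,ci);hsv=cv2.cvtColor(p,cv2.COLOR_RGB2HSV).astype(int)
H,S,V=hsv[...,0],hsv[...,1],hsv[...,2]
roi=np.zeros((480,640),bool);roi[255:310,235:440]=1
def rep(n,m):
    m=m&roi;c,l,st,ce=cv2.connectedComponentsWithStats(m.astype(np.uint8))
    for i in range(1,c):
        if st[i,4]>25:
            q=P[l==i];r=cv2.minAreaRect(q[:,:2].astype(np.float32));print(n,ce[i].round(1),st[i],'med',np.median(q,0).round(1),'min',q.min(0).round(),'max',q.max(0).round(),'rect',np.round(r[0],1),np.round(r[1],1))
rep('red',((H<4)|(H>174))&(S>150)&(V>100)&(P[...,2]>80))
rep('dark',(V<60)&(P[...,2]>95))
rep('orange',(H>4)&(H<14)&(S>150)&(V>120))
rep('high',(P[...,2]>70))
b=P[...,2][roi&(abs(P[...,2])<8)];print('table z',np.median(b))
cv2.imwrite('pics/z.png',cv2.resize(p[255:310,235:440,::-1],None,fx=3.9,fy=3.9,interpolation=cv2.INTER_CUBIC))
```

```text
red [410.6 274.6] [391 267  34  15 298] med [ 556.  -110.    98.7] min [ 497. -135.   80.] max [ 573.   88. 1044.] rect [537.4 -20.5] [ 33. 230.]
dark [356.3 279.8] [324 271  51  17 446] med [545.8   6.8 108.6] min [497. -25.  95.] max [ 565.   88. 1044.] rect [538.7  36.5] [ 46.5 124.8]
orange [392.3 278.9] [381 265  24  27 370] med [544.8 -72.4  70.9] min [ 524. -104.   11.] max [585. -51.  94.] rect [554.8 -77.5] [60.4 52.9]
orange [380.5 269.7] [379 266   5   9  29] med [573.5 -51.1  20.8] min [564. -57.  16.] max [583. -48.  23.] rect [574.  -52.4] [18.4  8.8]
orange [335.1 274.7] [319 270  32  11 220] med [561.5  54.9  24.3] min [551.  20.  16.] max [575.  92.  97.] rect [562.4  56. ] [22.3 72.8]
orange [308.7 285. ] [306 277   6  18  82] med [538.7 114.5  78.3] min [519. 110.  72.] max [556. 121.  82.] rect [538.1 114.9] [37.6 10.2]
orange [270.1 289.7] [263 279  17  22 282] med [529.2 200.2  79. ] min [497.  88.  15.] max [ 553.  222. 1044.] rect [525.7 154.4] [136.6  46. ]
orange [337.7 289.1] [321 284  32  14 128] med [530.7  48.6  80.6] min [513.  16.  17.] max [540.  88.  96.] rect [526.8  52.6] [22.4 71.4]
orange [336.7 293.9] [329 292  16   5  62] med [519.4  51.2  21.4] min [515.  35.  18.] max [524.  70.  27.] rect [519.8  52.4] [ 8.9 35.6]
high [404.7 274.9] [385 266  41  19 560] med [556.7 -92.6  93.3] min [ 497. -137.   70.] max [ 576.   88. 1044.] rect [541.5 -21.3] [ 41.3 233. ]
high [348.2 280.7] [322 270  53  22 810] med [545.4  30.2 104.6] min [497. -26.  70.] max [ 568.   88. 1044.] rect [543.7  36.9] [ 57. 127.]
high [307.2 285.4] [302 276  11  19 156] med [538.7 118.6  76.9] min [497.  88.  71.] max [ 559.  130. 1044.] rect [524.1 112.9] [68.8 25.6]
high [276.4 288.5] [263 278  28  23 546] med [532.1 186.8  78. ] min [497.  88.  71.] max [ 555.  216. 1044.] rect [528.2 151.6] [131.4  51.5]
table z 0.5338683198449417
```

View pics/z.png

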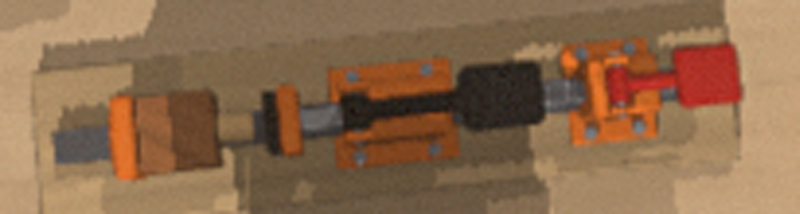

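```bash
cat >> h.py <<'E'
def ray(ci,u,v,z):
    f=240/np.tan(np.radians(ci['vertical_fov'])/2);M=R.from_euler('xyz',ci['attitude']).as_matrix()
    r=M@[(u-ci['cx'])/f,(v-ci['cy'])/f,1];o=np.array(ci['origin']);return o+r*(z-o[2])/r[2]
E
python3 - <<'E'
from h import *
ci=json.load(open('pics/top0.json'))
t=ray(ci,363.5,279.9,110);r=ray(ci,416.5,274.2,99)
print(t,r,np.linalg.norm((t-r)[:2]),np.arctan2(*(t-r)[[1,0]]))
z=np.load('pics/scene0.npz');c2=json.load(open('pics/scene0.json'));P=pts(z['d'],c2)
for u,v in[(270,212),(449,290),(350,210),(367,253),(325,200),(326,273),(373,299),(515,305),(262,258)]:print(u,v,P[v,u].round())
s=sensors.state();M=R.from_euler('xyz',s['tcp_rot']).as_matrix();print(M.round(3));print(M.T@(t+[0,0,60]-s['eef_pos']))
E
```

```text
[546.32547146  -2.60103867 110.        ] [ 557.37518076 -118.31806854   99.        ] 116.24339584112533 1.6659967267026567
270 212 [690. 335.  58.]
449 290 [ 747. -194.   44.]
350 210 [836. 174.  65.]
367 253 [750.  48.  29.]
325 200 [775. 212. 109.]
326 273 [542.  13. 107.]
373 299 [ 553. -111.   95.]
515 305 [ 791. -338.   54.]
262 258 [513. 189.  76.]
[[-0.974  0.226 -0.   ]
 [ 0.226  0.974 -0.001]
 [ 0.    -0.001 -1.   ]]
[-532.87488829 -503.88225175   44.55349619]
```

Careful with the scale: shifts go in shares of 0.2 m and turns go in shares of 2 pi rad. That gives: -133 mm / 200 = -0.665, -126 mm / 200 = -0.63.

```bash
for i in 1; do
echo '[{"x": -0.135, "y": -0.125, "finger_gap": 0}, {"x": -0.27, "y": -0.25, "finger_gap": 0}, {"x": -0.4, "y": -0.38, "finger_gap": 0}, {"x": -0.535, "y": -0.505, "finger_gap": 0}, {"x": -0.665, "y": -0.63, "finger_gap": 0}]' | python3 steer.py
echo '[{"x": -0.135, "y": -0.125, "finger_gap": 0}, {"x": -0.27, "y": -0.25, "finger_gap": 0}, {"x": -0.4, "y": -0.38, "finger_gap": 0}, {"x": -0.535, "y": -0.505, "finger_gap": 0}, {"x": -0.665, "y": -0.63, "finger_gap": 0}]' | python3 steer.py
echo '[{"x": -0.135, "y": -0.125, "finger_gap": 0}, {"x": -0.27, "y": -0.25, "finger_gap": 0}, {"x": -0.4, "y": -0.38, "finger_gap": 0}, {"x": -0.535, "y": -0.505, "finger_gap": 0}, {"x": -0.665, "y": -0.63, "finger_gap": 0}]' | python3 steer.py
echo '[{"x": -0.135, "y": -0.125, "z": 0.025, "finger_gap": 0}, {"x": -0.27, "y": -0.25, "z": 0.075, "finger_gap": 0}, {"x": -0.4, "y": -0.38, "z": 0.15, "finger_gap": 0}, {"x": -0.535, "y": -0.505, "z": 0.2, "finger_gap": 0}, {"x": -0.665, "y": -0.63, "z": 0.225, "finger_gap": 0}]' | python3 steer.py
done
python3 - <<'E'
from h import *
t=np.array([546.3,-2.6,110])
s=sensors.state();M=R.from_euler('xyz',s['tcp_rot']).as_matrix();print(s['t'],s['eef_pos'],s['tcp_rot'],M.T@(t-s['eef_pos']),s['ft_force'],s['opening'])
E
```

```text
t: 0.52
eef_pos: [242.7, 454.5, 214.4]
tcp_rot: [-3.141, -0.0, 2.914]
ft_force: [0.4, 0.4, 0.5]
opening: 0.712
grip_force: 0.0
t: 0.93
eef_pos: [343.9, 301.7, 214.6]
tcp_rot: [3.142, -0.0, 2.914]
ft_force: [0.5, 0.7, -0.2]
opening: 0.359
grip_force: 0.0
t: 1.35
eef_pos: [445.1, 148.7, 214.6]
tcp_rot: [3.142, -0.0, 2.914]
ft_force: [0.5, 0.8, 0.2]
opening: 0.023
grip_force: 0.0
t: 1.77
eef_pos: [545.8, -4.1, 168.1]
tcp_rot: [-3.141, -0.002, 2.913]
ft_force: [0.8, 0.7, -0.0]
opening: 0.007
grip_force: 0.0
1.7667 [545.76202336  -4.05511589 168.10716589] [-3.14149314e+00 -2.00698941e-03  2.91349635e+00] [-0.31162634  1.54485787 58.10650404] [ 0.80620734  0.71710313 -0.0056556 ] 0.007051648502705572
```

To row units: 54 mm / 200 = 0.27, 50 mm / 200 = 0.25.

```bash
echo '[{"y": 0.005, "z": 0.125, "finger_gap": 0}, {"y": 0.005, "z": 0.25, "finger_gap": 0}, {"y": 0.005, "z": 0.27, "finger_gap": 0}]' | python3 steer.py
echo '[{"z": 0.04, "finger_gap": 0}, {"z": 0.08, "finger_gap": 0}, {"z": 0.12, "finger_gap": 0}, {"z": 0.12, "finger_gap": 0}]' | python3 steer.py
```

```text
t: 2.02
eef_pos: [544.2, -1.7, 112.1]
tcp_rot: [-3.141, -0.006, 2.913]
ft_force: [-0.3, -0.1, -0.4]
opening: 0.005
grip_force: 0.0
t: 2.35
eef_pos: [546.4, -1.8, 92.0]
tcp_rot: [-3.141, 0.002, 2.915]
ft_force: [-0.7, -6.1, 4.5]
opening: 0.004
grip_force: 3.3
```

To row units: 5 mm / 200 = 0.025, 3 mm / 200 = 0.015.

```bash
echo '[{"z": 0.015, "finger_gap": 0}, {"z": 0.025, "finger_gap": 0}, {"z": 0.025, "finger_gap": 0}]' | python3 steer.py
```

```text
t: 2.6
eef_pos: [546.5, -1.8, 88.1]
tcp_rot: [-3.141, 0.003, 2.915]
ft_force: [-2.8, -8.1, 10.5]
opening: 0.004
grip_force: 6.0
```

To row units: 5 mm / 200 = 0.025, 3 mm / 200 = 0.015.

```bash
echo '[{"z": 0.015, "finger_gap": 0}, {"z": 0.025, "finger_gap": 0}, {"z": 0.025, "finger_gap": 0}]' | python3 steer.py
```

```text
t: 2.85
eef_pos: [546.5, -1.7, 83.2]
tcp_rot: [-3.141, 0.003, 2.915]
ft_force: [-1.4, -8.4, 9.1]
opening: 0.003
grip_force: 5.7
```

To row units: 3 mm / 200 = 0.015, 2 mm / 200 = 0.01.

```bash
echo '[{"z": 0.01, "finger_gap": 0}, {"z": 0.015, "finger_gap": 0}, {"z": 0.015, "finger_gap": 0}]' | python3 steer.py
```

```text
t: 3.1
eef_pos: [546.8, -1.8, 82.0]
tcp_rot: [-3.141, 0.004, 2.915]
ft_force: [-8.1, -7.9, 32.3]
opening: 0.003
grip_force: 15.9
```

To row units: -40 mm / 200 = -0.2, -20 mm / 200 = -0.1.

```bash
echo '[{"z": -0.1, "finger_gap": 0}, {"z": -0.2, "finger_gap": 0}, {"z": -0.2, "finger_gap": 0}]' | python3 steer.py
python3 - <<'E'
from h import *
p,d,ci=grab('scene','s1')
a=cv2.imread('pics/scene0.png')[235:345,235:405];b=p[235:345,235:405,::-1]
cv2.imwrite('pics/c1.png',cv2.resize(np.hstack([a,b]),None,fx=2.35,fy=2.35,interpolation=2))
E
```

```text
t: 3.35
eef_pos: [547.5, -1.0, 122.6]
tcp_rot: [3.141, 0.006, 2.915]
ft_force: [1.0, 0.6, 0.2]
opening: 0.002
grip_force: 0.0
```

View pics/c1.png

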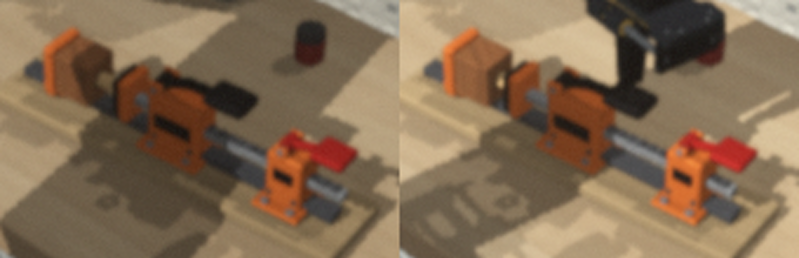

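The right half shows the jaw, at crop (520,88), has moved about 12 mm towards the block and stayed there. The trigger is up. Second stroke next.

To row units: 28 mm / 200 = 0.14, 20 mm / 200 = 0.1.

```bash
echo '[{"z": 0.05, "finger_gap": 0}, {"z": 0.1, "finger_gap": 0}, {"z": 0.14, "finger_gap": 0}, {"z": 0.14, "finger_gap": 0}]' | python3 steer.py
echo '[{"z": 0.015, "finger_gap": 0}, {"z": 0.025, "finger_gap": 0}, {"z": 0.025, "finger_gap": 0}]' | python3 steer.py
```

```text
t: 3.73
eef_pos: [546.2, -2.0, 88.7]
tcp_rot: [-3.141, 0.001, 2.914]
ft_force: [2.2, -8.0, 7.9]
opening: 0.002
grip_force: 4.5
t: 3.98
eef_pos: [546.3, -2.0, 84.4]
tcp_rot: [-3.141, 0.001, 2.914]
ft_force: [1.2, -6.7, 9.5]
opening: 0.008
grip_force: 5.6
```

To row units: 3 mm / 200 = 0.015, 2 mm / 200 = 0.01.

```bash
echo '[{"z": 0.01, "finger_gap": 0}, {"z": 0.015, "finger_gap": 0}, {"z": 0.015, "finger_gap": 0}]' | python3 steer.py
```

```text
t: 4.23
eef_pos: [546.5, -2.0, 82.4]
tcp_rot: [-3.141, 0.002, 2.914]
ft_force: [-1.2, -7.5, 20.7]
opening: 0.004
grip_force: 10.8
```

To row units: 1 mm / 200 = 0.005.

```bash
echo '[{"z": 0.005, "finger_gap": 0}, {"z": 0.005, "finger_gap": 0}]' | python3 steer.py
echo '[{"z": -0.1, "finger_gap": 0}, {"z": -0.19, "finger_gap": 0}, {"z": -0.19, "finger_gap": 0}]' | python3 steer.py
python3 - <<'E'
from h import *
p,d,ci=grab('scene','s2')
b=p[235:305,240:340,::-1]
p,d,ci=grab('top','t2')
c=p[260:330,235:335,::-1]
cv2.imwrite('pics/c2.png',cv2.resize(np.hstack([b,c]),None,fx=4,fy=4,interpolation=2))
E
```

```text
t: 4.4
eef_pos: [546.6, -2.0, 82.0]
tcp_rot: [-3.141, 0.002, 2.914]
ft_force: [-3.9, -6.9, 27.8]
opening: 0.006
grip_force: 14.3
t: 4.65
eef_pos: [546.4, -1.2, 120.4]
tcp_rot: [3.141, 0.002, 2.914]
ft_force: [0.9, -0.2, 0.0]
opening: 0.002
grip_force: 0.0
```

View pics/c2.png

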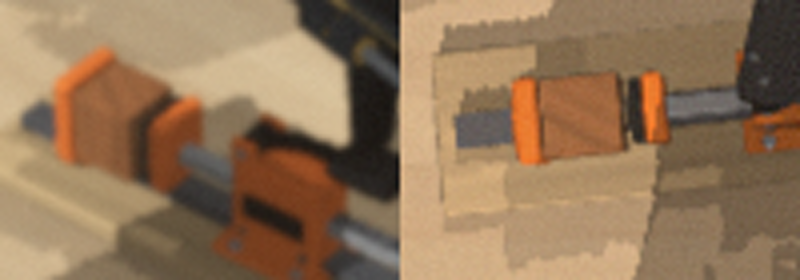

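Only about 2 px (roughly 4–5 mm) is left between the black jaw face and the block, at crop (620–629,110). A third stroke should go hard early if it brings the dowel home.

To row units: 17 mm / 200 = 0.085, 14 mm / 200 = 0.07.

```bash
echo '[{"z": 0.04, "finger_gap": 0}, {"z": 0.07, "finger_gap": 0}, {"z": 0.085, "finger_gap": 0}, {"z": 0.085, "finger_gap": 0}]' | python3 steer.py
echo '[{"z": 0.01, "finger_gap": 0}, {"z": 0.015, "finger_gap": 0}, {"z": 0.015, "finger_gap": 0}]' | python3 steer.py
```

```text
t: 5.08
eef_pos: [545.5, -1.7, 101.0]
tcp_rot: [-3.141, -0.002, 2.914]
ft_force: [-0.6, -3.2, 6.2]
opening: 0.005
grip_force: 3.0
t: 5.33
eef_pos: [545.6, -1.9, 98.7]
tcp_rot: [-3.141, -0.001, 2.914]
ft_force: [-1.1, -5.5, 5.4]
opening: 0.003
grip_force: 3.4
```

To row units: 3 mm / 200 = 0.015, 2 mm / 200 = 0.01.

```bash
echo '[{"z": 0.01, "finger_gap": 0}, {"z": 0.015, "finger_gap": 0}, {"z": 0.015, "finger_gap": 0}]' | python3 steer.py
```

```text
t: 5.58
eef_pos: [545.7, -2.1, 96.0]
tcp_rot: [-3.141, -0.0, 2.914]
ft_force: [-2.2, -7.7, 11.3]
opening: 0.004
grip_force: 5.8
```

To row units: 3 mm / 200 = 0.015, 2 mm / 200 = 0.01.

```bash
echo '[{"z": 0.01, "finger_gap": 0}, {"z": 0.015, "finger_gap": 0}, {"z": 0.015, "finger_gap": 0}]' | python3 steer.py
```

```text
t: 5.83
eef_pos: [545.8, -2.3, 93.6]
tcp_rot: [-3.14, 0.0, 2.914]
ft_force: [-5.1, -9.4, 17.8]
opening: 0.001
grip_force: 9.6
```

To row units: 2 mm / 200 = 0.01, 1 mm / 200 = 0.005.

```bash
echo '[{"z": 0.005, "finger_gap": 0}, {"z": 0.01, "finger_gap": 0}, {"z": 0.01, "finger_gap": 0}]' | python3 steer.py
```

```text
t: 6.08
eef_pos: [545.9, -2.4, 92.2]
tcp_rot: [-3.14, 0.001, 2.914]
ft_force: [-6.2, -9.7, 24.1]
opening: 0.005
grip_force: 13.0
```

To row units: 1 mm / 200 = 0.005.

```bash
echo '[{"z": 0.005, "finger_gap": 0}, {"z": 0.005, "finger_gap": 0}, {"z": 0.005, "finger_gap": 0}]' | python3 steer.py
```

```text
t: 6.33
eef_pos: [545.9, -2.4, 91.6]
tcp_rot: [-3.14, 0.001, 2.914]
ft_force: [-6.8, -10.4, 27.6]
opening: 0.008
grip_force: 14.5
```

Run:
```python
from h import *
p,d,ci=grab('scene','s3')
b=p[235:305,240:340,::-1]
p,d,ci=grab('top','t3')
c=p[260:330,235:335,::-1]
cv2.imwrite('pics/c3.png',cv2.resize(np.hstack([b,c]),None,fx=4,fy=4,interpolation=2))
print(sensors.state()['ft_force'],sensors.state()['eef_pos'])
```

```text
[ -6.85220162 -10.7369712   27.19490123] [545.87535543  -2.41003233  91.57223777]
```

View pics/c3.png

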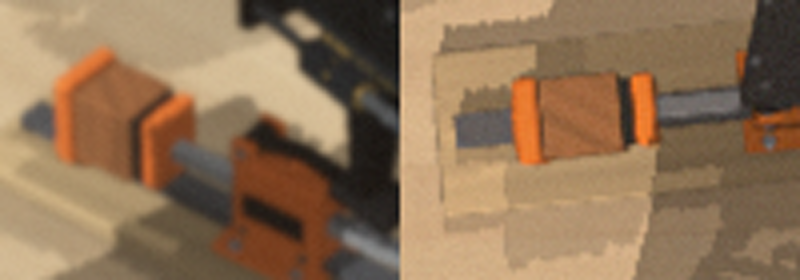

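The black jaw face is now against the block, with no gap at crop (625,105), so the dowel is flush and the trigger has gone hard. I'll raise the fingers and move over to the release pad.

To row units: -42 mm / 200 = -0.21, -40 mm / 200 = -0.2.

```bash
echo '[{"z": -0.1, "finger_gap": 0}, {"z": -0.2, "finger_gap": 0}, {"z": -0.21, "finger_gap": 0}, {"z": -0.21, "finger_gap": 0}]' | python3 steer.py
echo '[{"x": -0.045, "y": -0.14, "finger_gap": 0}, {"x": -0.095, "y": -0.28, "finger_gap": 0}, {"x": -0.14, "y": -0.42, "finger_gap": 0}, {"x": -0.185, "y": -0.555, "finger_gap": 0}, {"x": -0.185, "y": -0.555, "z": 0.025, "finger_gap": 0}]' | python3 steer.py
python3 - <<'E'
from h import *
r=np.array([557.4,-118.3,99])
s=sensors.state();M=R.from_euler('xyz',s['tcp_rot']).as_matrix();print(M.T@(r-s['eef_pos']))
E
```

```text
t: 6.77
eef_pos: [545.8, -1.2, 132.3]
tcp_rot: [3.141, 0.0, 2.914]
ft_force: [0.1, 0.8, 0.1]
opening: 0.007
grip_force: 0.0
t: 7.18
eef_pos: [557.1, -121.6, 126.2]
tcp_rot: [-3.141, -0.0, 2.911]
ft_force: [0.6, 0.3, -0.2]
opening: 0.006
grip_force: 0.0
[ 0.42273966  3.2637008  27.2134571 ]
```

To row units: 40 mm / 200 = 0.2, 32 mm / 200 = 0.16.

```bash
echo '[{"y": 0.005, "z": 0.06, "finger_gap": 0}, {"y": 0.005, "z": 0.12, "finger_gap": 0}, {"y": 0.005, "z": 0.16, "finger_gap": 0}, {"y": 0.005, "z": 0.2, "finger_gap": 0}, {"y": 0.005, "z": 0.2, "finger_gap": 0}]' | python3 steer.py
echo '[{"z": 0.005, "finger_gap": 0}, {"z": 0.005, "finger_gap": 0}]' | python3 steer.py
```

```text
t: 7.6
eef_pos: [556.6, -116.6, 86.2]
tcp_rot: [-3.141, -0.002, 2.914]
ft_force: [-3.5, -3.4, 9.0]
opening: 0.005
grip_force: 4.4
t: 7.77
eef_pos: [556.6, -116.6, 86.3]
tcp_rot: [-3.141, -0.001, 2.914]
ft_force: [-3.6, -3.0, 8.9]
opening: 0.003
grip_force: 4.6
```

To row units: 2 mm / 200 = 0.01, 1 mm / 200 = 0.005.

```bash
echo '[{"z": 0.005, "finger_gap": 0}, {"z": 0.01, "finger_gap": 0}, {"z": 0.01, "finger_gap": 0}, {"z": 0.01, "finger_gap": 0}, {"z": 0.01, "finger_gap": 0}]' | python3 steer.py
for i in 1 2 3 4; do echo '[{"finger_gap": 0}, {"finger_gap": 0}, {"finger_gap": 0}, {"finger_gap": 0}, {"finger_gap": 0}]' | python3 steer.py >o; done; cat o
python3 - <<'E'
from h import *
p,d,ci=grab('scene','s4')
b=p[235:345,235:405,::-1]
p,d,ci=grab('top','t4')
c=p[240:350,235:405,::-1]
cv2.imwrite('pics/c4.png',cv2.resize(np.hstack([b,c]),None,fx=2.35,fy=2.35,interpolation=2))
E
```

```text
t: 8.18
eef_pos: [556.7, -116.7, 85.3]
tcp_rot: [-3.141, -0.0, 2.914]
ft_force: [-6.5, -2.2, 18.3]
opening: 0.006
grip_force: 9.1
t: 9.85
eef_pos: [556.7, -116.7, 85.4]
tcp_rot: [-3.141, 0.0, 2.914]
ft_force: [-6.1, -1.8, 19.7]
opening: 0.001
grip_force: 9.1
```

View pics/c4.png

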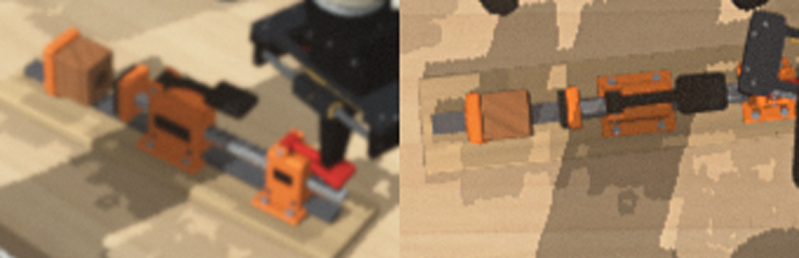

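The jaw, at crop (133,92), is back where it started, and no dowel sticks out of the block at (100,75). I'll lift clear and check it in numbers.

To row units: -100 mm / 200 = -0.5, -70 mm / 200 = -0.35.

```bash
echo '[{"z": -0.15, "finger_gap": 0}, {"z": -0.35, "finger_gap": 0}, {"z": -0.5, "finger_gap": 0}, {"z": -0.5, "finger_gap": 0}, {"z": -0.5, "finger_gap": 0}]' | python3 steer.py
python3 - <<'E'
from h import *
def m(f):
    z=np.load(f);h=cv2.cvtColor(z['p'],cv2.COLOR_RGB2HSV).astype(int)[270:300,298:319];k=(h[...,0]>4)&(h[...,0]<14)&(h[...,1]>150)&(h[...,2]>120)
    return np.argwhere(k).mean(0)
grab('top','t5');p,d,ci=grab('scene','s5')
print(m('pics/top0.npz'),m('pics/t5.npz'))
b=p[235:295,240:320,::-1];c=np.load('pics/t5.npz')['p'][260:320,245:325,::-1]
cv2.imwrite('pics/c5.png',cv2.resize(np.hstack([b,c]),None,fx=5,fy=5,interpolation=2))
E
```

```text
t: 10.37
eef_pos: [557.4, -116.4, 185.3]
tcp_rot: [3.142, 0.002, 2.914]
ft_force: [-0.1, -0.2, -0.3]
opening: 0.004
grip_force: 0.0
[14.98780488 10.68292683] [15.47524752 10.51485149]
```

View pics/c5.png

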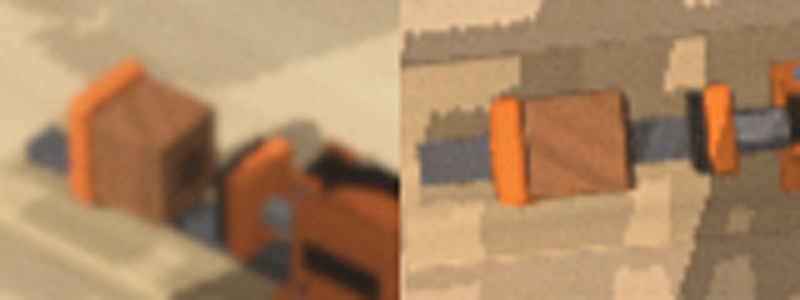

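The block's face is bare at crop (190,160) and (632,140), so the dowel is flush. The jaw is fully back, at the same column as at the start to within 0.2 px, and the robot is clear.

```bash
python3 -c "
from cell import env, viewer, order, sensors
print(order.job_done())"
```

```text
the job is handed in; nothing more can be done
None
```

The dowel was pushed flush in three trigger strokes, the release lever brought the jaw all the way back, and the job was handed in at about 10.5 s; the arm stayed well clear of the oil can and glue bottle throughout.

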